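# Shim up a wooden rig with a pry bar

## Robot

A 6-joint arm with a two-finger parallel gripper is mounted at the origin on the work surface. World frame = base frame: x ahead of the robot, y to its left, z up, the work surface at z = 0. Lengths are in m, angles in rad, forces in N, time in s.
With the tool pointing down it reaches from about 0.225 to 0.875 m from the base axis. Payload 3.4 kg.
Tool frame: the origin (TCP) lies on the centre line of the jaws, within the pads' length; the fingertips stand 14 mm ahead of it and the grasp point (between the pads) lies 5 mm behind it; z points along the fingers, y is the line along which they close (so a half turn about z gives the same grasp; the last joint's range is limited). The gripper opens to 85 mm and grips with 20 to 120 N. Pads are 22 mm wide; open, the fingers measure 114 mm over their backs; the gripper's body (76 mm by 85 mm) begins 54 mm behind the grasp point. The pads swing forward as they close: fully open they stand 13 mm farther back than shut.
Start: joints at [-1.436, 0.276, 1.505, -0, 1.361, -0.121], TCP at [0.145, -0.556, 0.245] pointing down, gripper open.
Joint ranges: [-2.89, 2.89], [-0.75, 2.08], [0.22, 2.7], [-1.18, 4.32], [0.11, 2.71], [-2.7, 2.7]. Speed limits (rad/s): [2.57, 2.57, 3.14, 3.14, 3.14, 3.14].

## Interface

Orientations are given as a rotation vector (axis times angle).
In Python, from plant import * gives the robot as it stands. The module is installed in compiled form; this text tells all that it offers.
- The arm moves only by the shell command python3 -m jog 'ROWS' [OPENING]. ROWS is JSON, a list of rows, each a list of 6 numbers: the shift along the tool's x, y, z in m, then the turn, a rotation vector about the tool's x, y, z in rad. In form: [[dx, dy, dz, ax, ay, az], ...]. A call has exactly 8 rows; each row is the pose to reach, as a shift and turn from the pose commanded when the call began, along the tool's axes at that moment; what a row does not reach only later rows make up. A row lasts 1/8 s, in which the tool goes at most 62.5 mm and 10.7 degrees, less where a joint would pass 70% of its speed; a pose out of reach is approached as far as the arm can. A call with a gripper value outside its range is refused whole. OPENING is the finger opening in m, from 0 to 0.0854, set as the call begins (- or left out, the last holds). The fingers move at their own pace and stop on an object; the grip force is fixed at half the most. Time passes only in rows, so rows that repeat a pose let the fingers close, or fill a call up. It gives the time, the measured TCP pose, the force, the opening and the grip force at its end, in the units of the state.
- get_state(): the state, without advancing time (a new reading comes with each control period).
- grab_frame(name): name is "scene" or "top"; returns the picture (384x512x3 uint8, red, green, blue); there is no depth.
- calibration(name): a dict with "mtx" (3x3 intrinsics, pixels), "R" (3x3) and "t" (3): a world point X has camera coordinates R X + t. Camera axes: x right, y down, z forward; pixel columns grow to the right and rows downward; lengths in m; the calibration is good to about 2 mm. A picture is of the moment at which its call begins. calibration takes no time and is no camera call.
- job_done(): hands the job in; it is judged then, once.
The state is a dict: "time": time; "qpos": joint angles; "joint_velocities": joint speeds; "effort": joint torques, N m; "ee_pos": TCP position; "ee_rot": TCP orientation; "force": force on the tool from outside, world axes, zero at the start; "torque": the same for the moment, N m; "gripper_width": finger opening in m; "grip_force": force on a finger pad.
Only numpy, scipy, OpenCV 4.12 (cv2) and the standard library are available. Lean on these libraries where they do the work, as an engineer would, in place of code of your own. Each camera call takes 0.05 s, during which the arm holds its last target. There are 200 camera calls.

## Task

Lever up the front edge of the plywood rig with the blue pry bar, its blade well into the notch under the edge and its underside over the green fulcrum block, pressing the handle down until the bar's own weight keeps the edge up. Then slide the wooden shim under the raised edge, below the yellow mark, nose first and flat on the bench, up to its red line. Finally draw the bar right out so that the rig rests on the shim, and leave the bar lying clear of both, without shoving the rig out of its place or disturbing the mug, tape roll, phone and wooden wheel.

Things in the scene. Friction and masses are not known exactly. Their poses are not given: they have to be found in the camera images.
- board: Loose plywood rig, 1.0 to 1.5 kg: base board 260 (x) by 300 (y) by 25 mm with crank wheels on an upright panel (top 185 mm above the underside) across it at x = +100 mm. Origin: centre of the board's underside, flat on the bench at the start; +x points from the front edge (x = -130 mm) to the back edge, z up. A notch for the bar is in the middle of the front edge (see board_edge).
- board_edge (a point): Mouth of the notch, middle of the front edge's lower line: board x = -130, y = 0, z = 0 mm; axes as the board. The notch is cut in the underside, 60 mm wide, 40 mm deep (along x), 18 mm high, with 7 mm of board above it. This edge rises about 20 mm when the blade is 22 mm in the notch and the bar's handle end lies on the bench.
- board_mark (a point): Front edge's lower line below the middle of the yellow mark (40 mm wide, painted on the board's top and front face): board x = -130, y = -90, z = 0 mm; the shim goes in here.
- board_back (a point): Middle of the back edge's lower line: board x = +130, y = 0, z = 0 mm. The board tips about this edge.
- fulcrum: Green-painted block 34 (x) by 50 (y) by 15 mm screwed to the bench in front of the notch, with a round steel rod (16 mm thick, along y) let into its top; it never moves. Origin: centre of its underside; axes as the board's at the start to within 6 degrees. The rod's crest is 25 mm above the bench and 44 to 54 mm in front of the board's front edge.
- fulcrum_top (a point): Middle of the crest of the fulcrum's rod, 25 mm above the bench, where the bar's underside should bear.
- bar: Loose blue steel pry bar, 340 mm long, 0.72 kg, flat underside. Origin: on the underside at the centre of mass and of the black grip (60 long, 28 wide, 24 high); +x to the blade, z up. Blade x = 150 to 210 mm: 26 wide, 4 thick, underside level with the bar's; from there to the handle end (x = -130) 24 wide, 12 high. Left on the fulcrum, its weight holds the board's edge up, handle end on the bench.
- bar_tip (a point): Middle of the blade's end on the underside, bar x = 210, y = 0, z = 0 mm.
- shim: Loose flat wooden shim 120 (x) by 40 (y) by 10 mm, 45 g. Origin: centre of its underside; +x points to its nose. A 7 mm wide red line across it lies 45 mm behind the nose (x = +15 mm).
- shim_nose (a point): Middle of the shim's nose on the underside, shim x = 60, y = 0, z = 0 mm.
- mug: White mug with pens, 76 mm across, 140 mm high, origin at the centre of its underside; leave it alone.
- tape: Black roll of tape lying flat, 100 mm across, 46 mm high, origin at the centre of its underside; leave it alone.
- phone: Black phone lying flat, 150 by 73 by 9 mm, origin at the centre of its underside; leave it alone.
- wheel: Wooden wheel lying flat, 64 mm across, 26 mm high, origin at the centre of its underside; leave it alone.
Not all that is in view belongs to the job. What is meant by the shim is not turquoise, and is the larger of those in its own colour. Of the things shaped like the fulcrum, the green one is meant.

How it is judged:
By the outcome, as a careful person would: the job done as asked, in the order asked, and still so for the second after the job is handed in, with the robot touching nothing.
It also fails if it takes over 66 s, if anything falls off the work surface, if the arm or the gripper's body presses on something with over 40 N, if the wrist force passes 120 N, or if a joint passes its speed limit or range.

## Working session

There is one attempt and no reset: what is moved stays moved. The work goes in short steps, Python scripts to look and compute and a shell command to move; the robot and the scene stay as the last step left them, time stands still between calls to the robot, and variables do not carry over. Pictures are saved under pics/ and viewed, at most 10 in all, crops included, and the job is handed in when it is done.

```bash
mkdir -p pics; ls; python3 - <<'E'
from plant import *
import cv2
for n in("scene","top"):
    im=grab_frame(n); cv2.imwrite(f"pics/{n}0.png",cv2.cvtColor(im,cv2.COLOR_RGB2BGR))
    c=calibration(n); print(n,c["mtx"],c["R"],c["t"],-c["R"].T@c["t"])
s=get_state();print(s)
E
```

```text
pics
scene [[373.44374509   0.         253.62428637]
 [  0.         373.44374509 185.81449791]
 [  0.           0.           1.        ]] [[ 0.63875849  0.76936804  0.00777244]
 [ 0.58742514 -0.48112871 -0.65072796]
 [-0.49690975  0.42022373 -0.75927117]] [-0.31181378 -0.32776327  1.27891095] [ 1.0272134  -0.45522549  0.76017905]
top [[354.37384343   0.         261.74737368]
 [  0.         354.37384343 191.25065692]
 [  0.           0.           1.        ]] [[ 0.02615914 -0.99951848 -0.01668833]
 [-0.9926146  -0.02399302 -0.11891419]
 [ 0.11845653  0.01967577 -0.99276428]] [-0.06324897  0.52859912  1.01148017] [ 0.40653331 -0.07043747  1.0659638 ]
{'time': 0.1, 'qpos': array([-1.43601697e+00,  2.76551354e-01,  1.50599333e+00,  2.13611674e-05,
        1.36070435e+00, -1.21028549e-01]), 'joint_velocities': array([ 8.37711765e-04, -1.68959499e-03, -2.18091171e-03,  1.56673468e-05,
       -1.07410651e-03,  2.06419986e-04]), 'effort': array([ 1.18941345e-03, -4.17700624e+01, -2.46405351e+01, -1.93378623e-04,
        5.82840876e-03,  1.74823686e-06]), 'ee_pos': array([ 0.14541715, -0.55585409,  0.24452028]), 'ee_rot': array([-3.11428829e+00, -4.00509165e-01, -1.49132749e-05]), 'force': array([-0.51904241, -1.05844439, -0.11222973]), 'torque': array([ 0.02830242,  0.02486666, -0.04216456]), 'grip_force': 0.0, 'gripper_width': 0.08533779591841811}
```

View pics/scene0.png

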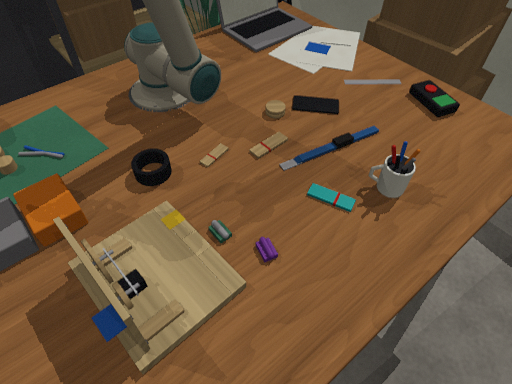

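View pics/top0.png

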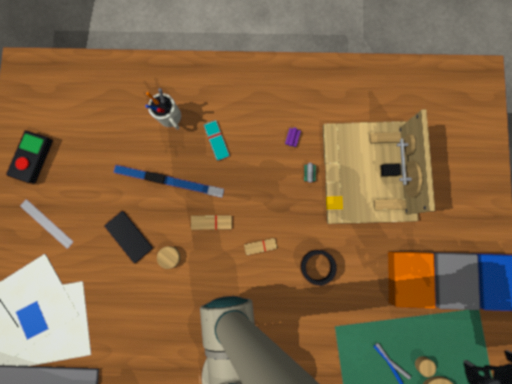

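The scene view shows the rig at (155,280), green fulcrum at (220,230) and purple decoy at (266,248). The pry bar lies from (285,165) to (378,130). In the top view the shim candidates are the large wooden one (211,222), a small wooden one (260,246) and a turquoise one (216,141). The large wooden one fits, because it's not turquoise and is the larger of its colour. The fulcrum candidates are green (311,172) and purple (293,137), so it's the green one. I'll confirm both in a crop.

```bash
cat > h.py <<'E'
import numpy as np, cv2
from plant import *
from scipy.spatial.transform import Rotation as Ro
def ray(name,uv,z):
    c=calibration(name); R,t,K=c["R"],c["t"],c["mtx"]
    o=-R.T@t; d=R.T@np.linalg.inv(K)@np.array([uv[0],uv[1],1.])
    return o+d*(z-o[2])/d[2]
def proj(name,X):
    c=calibration(name); p=c["mtx"]@(c["R"]@np.asarray(X,float)+c["t"]); return p[:2]/p[2]
def shot(name,fn=None):
    im=cv2.cvtColor(grab_frame(name),cv2.COLOR_RGB2BGR)
    if fn: cv2.imwrite(f"pics/{fn}.png",im)
    return im
def blobs(mask,amin=15):
    cs,_=cv2.findContours(mask.astype(np.uint8),cv2.RETR_EXTERNAL,cv2.CHAIN_APPROX_NONE)
    return sorted([c for c in cs if cv2.contourArea(c)>=amin],key=cv2.contourArea)[::-1]
E
python3 - <<'E'
from h import *
im=cv2.imread("pics/top0.png")
cv2.imwrite("pics/crop1.png",cv2.resize(im[115:260,100:360],None,fx=3,fy=3,interpolation=cv2.INTER_CUBIC))
hsv=cv2.cvtColor(im,cv2.COLOR_BGR2HSV)
for p in [(150,177),(190,184),(216,190),(200,222),(225,222),(311,172),(335,203),(350,150),(100,250),(213,222),(250,200)]: print(p,hsv[p[1],p[0]])
E
```

```text
(150, 177) [10 25 31]
(190, 184) [106 198 117]
(216, 190) [110   5 142]
(200, 222) [ 19 124 165]
(225, 222) [ 19 125 182]
(311, 172) [120   4 120]
(335, 203) [ 24 255 203]
(350, 150) [ 20 112 191]
(100, 250) [ 15 176 152]
(213, 222) [ 17 129 166]
(250, 200) [ 14 175 149]
```

View pics/crop1.png

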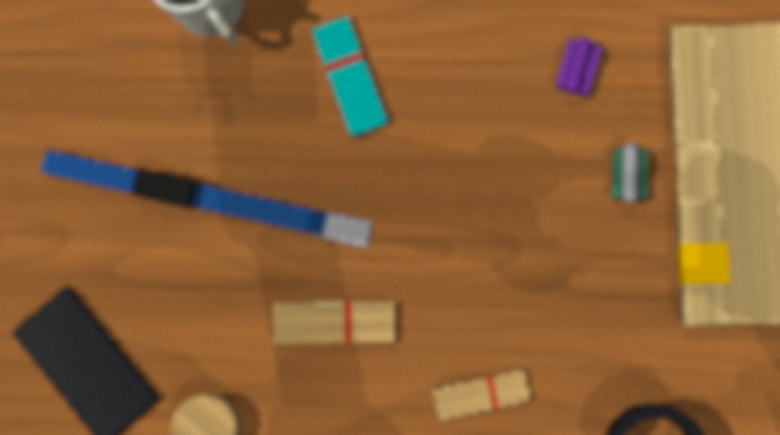

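The crop confirms the large wooden shim: crop x 272–397 with its red line at x 348, so the nose points right in the picture (world -y). The green fulcrum is at crop (630,173). The bar's blade is on the right at (370,235) and its grip at (167,188). Next I'll measure.

```bash
cat > meas.py <<'E'
from h import *
def line(name,P,z): # fit: centroid + axis of pixel set cast on plane z
    W=np.array([ray(name,p,z)[:2] for p in P]); m=W.mean(0); u,s,v=np.linalg.svd(W-m); d=v[0]; t=(W-m)@d; q=(W-m)@v[1]
    return m,d,t.min(),t.max(),q.min(),q.max()
if __name__=="__main__":
    im=cv2.imread("pics/top0.png"); hsv=cv2.cvtColor(im,cv2.COLOR_BGR2HSV); H,S,V=[hsv[...,i].astype(int) for i in range(3)]
    pix=lambda m:np.argwhere(m)[:,::-1]
    def win(m,x0,x1,y0,y1): o=np.zeros_like(m);o[y0:y1,x0:x1]=m[y0:y1,x0:x1];return o
    blue=win((abs(H-106)<12)&(S>120),100,240,150,210)
    blade=win((S<70)&(V>90),200,228,180,200)
    grip=win((V<60)&(S<120),135,170,168,192)
    for n,m,z in(("blue",blue,.012),("blade",blade,.004),("grip",grip,.024)):
        c,d,*e=line("top",pix(m),z); print(n,c.round(4),np.degrees(np.arctan2(d[1],d[0])).round(2),np.round(e,4))
    B=np.array([ray("top",p,.012)[:2] for p in pix(blue)])
    wood=win((abs(H-19)<4)&(S<150)&(V>120),185,238,210,234)
    w=blobs(wood)[0]; r=cv2.minAreaRect(w); print("shim px",r)
    c=[ray("top",p,.010)[:2].round(4) for p in cv2.boxPoints(r)]; print("shim corners",c,"centre",np.mean(c,0))
    ful=win(((S<60)&(V>70))|((H>60)&(H<100)&(S>80)),298,322,158,188); f=blobs(ful)[0]; r=cv2.minAreaRect(f);print("ful",r,ray("top",r[0],.018))
    rod=win((S<50)&(V>90),298,322,158,188); c,d,*e=line("top",pix(rod),.025);print("rod",c,np.degrees(np.arctan2(d[1],d[0])),np.round(e,4))
    ye=win((abs(H-24)<4)&(S>200),310,360,190,215); r=cv2.minAreaRect(blobs(ye)[0]);print("yel",r,[ray("top",p,.025)[:2].round(4) for p in cv2.boxPoints(r)])
    # board front edge: leftmost board px per row
    wd=((abs(H-20)<6)&(S<150)&(V>130))|ye
    P=[]
    for y in range(130,220):
        x=np.where(wd[y,315:345])[0]
        if len(x): P.append((315+x[0]-.5,y))
    P=np.array(P); print(P[::8].tolist())
    k=np.polyfit(P[:,1],P[:,0],1); k=np.polyfit(P[abs(np.polyval(k,P[:,1])-P[:,0])<2][:,1],P[abs(np.polyval(k,P[:,1])-P[:,0])<2][:,0],1)
    for y in (124,222): print("edge",ray("top",(np.polyval(k,y),y),.025))
    for p in ((325,123),(328,222)): print("corner",ray("top",p,.025))
E
python3 meas.py
```

```text
blue [0.5624 0.2524] 78.71 [-0.1392  0.1492 -0.01    0.0104]
blade [0.5305 0.0936] -98.58 [-0.0481  0.026  -0.0136  0.0164]
grip [0.5659 0.2712] -102.25 [-0.03    0.0318 -0.0121  0.012 ]
shim px ((202.0, 222.0), (14.0, 22.0), 90.0)
shim corners [array([0.456, 0.16 ]), array([0.4577, 0.0941]), array([0.4161, 0.0923]), array([0.4144, 0.1579])] centre [0.43605  0.126075]
ful ((309.5, 172.0), (18.0, 9.0), 90.0) [ 0.59300818 -0.19097924  0.018     ]
rod [ 0.5914544  -0.18981045] 179.2737706128699 [-0.0276  0.0269 -0.0083  0.0075]
yel ((334.0, 202.0), (12.0, 16.0), 90.0) [array([ 0.5212, -0.2394]), array([ 0.5224, -0.2863]), array([ 0.487 , -0.2863]), array([ 0.4858, -0.2395])]
[[322.5, 130.0], [322.5, 138.0], [323.5, 146.0], [323.5, 154.0], [323.5, 162.0], [324.5, 170.0], [324.5, 178.0], [325.5, 186.0], [325.5, 194.0], [325.5, 202.0], [326.5, 210.0], [326.5, 218.0]]
edge [ 0.73954327 -0.22649203  0.025     ]
edge [ 0.44494611 -0.24204528  0.025     ]
corner [ 0.74284042 -0.2353375   0.025     ]
corner [ 0.44503613 -0.24555832  0.025     ]
```

```bash
cat >> h.py <<'E'
def barpose(tip,head,pitch,h=.018,L=.210):
    """TCP pose for the bar with blade tip (underside) at tip, heading deg, pitch deg (+ = blade down)"""
    a,p=np.radians([head,pitch])
    xb=np.array([np.cos(a)*np.cos(p),np.sin(a)*np.cos(p),-np.sin(p)]); yb=np.array([-np.sin(a),np.cos(a),0]); zb=np.cross(xb,yb)
    return np.array(tip)-L*xb+h*zb, np.c_[-xb,yb,-zb]
def delta(P,R):
    s=get_state(); R0=Ro.from_rotvec(s["ee_rot"]).as_matrix()
    d=R0.T@(np.array(P)-s["ee_pos"]); w=Ro.from_matrix(R0.T@R).as_rotvec()
    print("delta",[round(float(x),4) for x in d],[round(float(x),4) for x in w])
E
python3 - <<'E'
from h import *
# shim from crop pixel positions
for p in ((190.7,222.2),(232.3,222.2),(211.5,215),(211.5,229.3),(216,222.2)): print("shim",ray("top",p,.010).round(4))
P,R=barpose((.525,.0653,0),-101.3,0); print(P); delta(P+[0,0,.10],R)
E
```

```text
shim [0.4345 0.1598 0.01  ]
shim [0.4377 0.0356 0.01  ]
shim [0.4575 0.0986 0.01  ]
shim [0.4151 0.0967 0.01  ]
shim [0.4365 0.0842 0.01  ]
[0.56614869 0.27122908 0.018     ]
delta [0.6163, -0.6935, 0.1278] [-0.0013, -0.0011, -1.1178]
```

```bash
python3 -m jog '[[0.05,-0.05,0,0,0,-0.15],[0.1,-0.1,0,0,0,-0.3],[0.15,-0.15,0,0,0,-0.45],[0.2,-0.2,0.01,0,0,-0.6],[0.25,-0.25,0.02,0,0,-0.75],[0.29,-0.29,0.04,0,0,-0.9],[0.33,-0.335,0.05,0,0,-1.05],[0.37,-0.38,0.06,0,0,-1.118]]' 0.0854; python3 -c "
from h import *
P,R=barpose((.525,.0653,0),-101.3,0); delta(P+[0,0,.08],R)"
```

```text
time: 1.1
ee_pos: [0.3914, -0.1248, 0.1912]
ee_rot: [2.426, 1.995, 0.0]
force: [1.2, -0.5, 0.1]
gripper_width: 0.0854
grip_force: 0.0
delta [0.4224, 0.0948, 0.0931] [0.0003, 0.0003, 0.0026]
```

```bash
python3 -m jog '[[0.06,0.013,0.013,0,0,0],[0.12,0.027,0.027,0,0,0],[0.18,0.04,0.04,0,0,0],[0.24,0.054,0.053,0,0,0],[0.3,0.067,0.066,0,0,0],[0.36,0.081,0.08,0,0,0],[0.41,0.092,0.09,0,0,0],[0.4224,0.0948,0.0931,0,0,0.0026]]' && python3 - <<'E'
from h import *
P,R=barpose((.525,.0653,0),-101.3,0); delta(P+[0,0,0.0],R)
im=shot("top","t1"); im2=shot("scene","s1")
p=proj("top",P).astype(int)
a=cv2.resize(im[120:230,90:250],None,fx=2.5,fy=2.5); b=cv2.resize(im2[80:220,240:420],None,fx=2.2,fy=2.2)
h=max(a.shape[0],b.shape[0]); o=np.zeros((h,a.shape[1]+b.shape[1],3),np.uint8); o[:a.shape[0],:a.shape[1]]=a;o[:b.shape[0],a.shape[1]:]=b
cv2.imwrite("pics/c2.png",o)
E
```

```text
time: 2.1
ee_pos: [0.567, 0.272, 0.097]
ee_rot: [-2.428, -1.992, 0.001]
force: [-0.0, -0.5, -0.2]
gripper_width: 0.0849
grip_force: 0.0
delta [-0.0009, -0.0006, 0.079] [-0.001, -0.0, 0.0005]
```

View pics/c2.png

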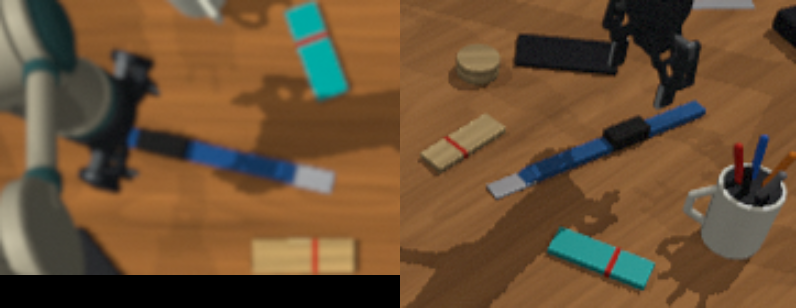

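The crop shows the open jaws straddling the bar line, at (125,120) in the top view. They look about 14 px off the black grip at (163,142), which matches the parallax for their height. Going down to grasp.

```bash
python3 -m jog '[[0,0,0.03,0,0,0],[-0.001,-0.001,0.055,0,0,0],[-0.001,-0.001,0.07,0,0,0],[-0.001,-0.001,0.079,0,0,0],[-0.001,-0.001,0.079,0,0,0],[-0.001,-0.001,0.079,0,0,0],[-0.001,-0.001,0.079,0,0,0],[-0.001,-0.001,0.079,0,0,0]]' && python3 -m jog '[[0,0,0,0,0,0],[0,0,0,0,0,0],[0,0,0,0,0,0],[0,0,0,0,0,0],[0,0,0,0,0,0],[0,0,0,0,0,0],[0,0,0,0,0,0],[0,0,0,0,0,0]]' 0.015
```

```text
time: 3.2
ee_pos: [0.5656, 0.2685, 0.0201]
ee_rot: [2.431, 1.989, 0.001]
force: [-0.1, 0.8, -0.4]
gripper_width: 0.0853
grip_force: 0.0
time: 4.2
ee_pos: [0.5658, 0.2683, 0.0198]
ee_rot: [2.431, 1.989, 0.001]
force: [1.6, -0.4, 2.6]
gripper_width: 0.0267
grip_force: 62.4
```

```bash
python3 - <<'E'
from h import *
u=np.array([.0523,-.9986,0]); M=np.array([.5935,-.234,.0217])
P,R=barpose(M-.03*u+[0,0,.05],-87,20,h=.020,L=.207); print(P); delta(P,R)
E
```

```text
[ 0.5821088  -0.01662323  0.16129202]
delta [-0.276, 0.0726, -0.1415] [0.0448, 0.3471, -0.2491]
```

```bash
python3 -m jog '[[0,0,-0.04,0,0,0],[-0.02,0.005,-0.08,0.01,0.08,-0.05],[-0.06,0.016,-0.11,0.02,0.15,-0.1],[-0.11,0.03,-0.1415,0.03,0.22,-0.15],[-0.16,0.042,-0.1415,0.04,0.29,-0.2],[-0.21,0.055,-0.1415,0.0448,0.347,-0.249],[-0.25,0.066,-0.1415,0.0448,0.347,-0.249],[-0.276,0.0726,-0.1415,0.0448,0.347,-0.249]]' && python3 -m jog '[[0,0,0,0,0,0],[0,0,0,0,0,0],[0,0,0,0,0,0],[0,0,0,0,0,0],[0,0,0,0,0,0],[0,0,0,0,0,0],[0,0,0,0,0,0],[0,0,0,0,0,0]]' && python3 - <<'E'
from h import *
im=shot("top","t2"); im2=shot("scene","s2")
s=get_state();R=Ro.from_rotvec(s["ee_rot"]).as_matrix();print(s["ee_pos"])
tip=s["ee_pos"]-R[:,0]*.207+R[:,2]*.020; print("pred tip",tip, proj("top",tip),proj("scene",tip), "heading",np.degrees(np.arctan2(-R[1,0],-R[0,0])),"pitch",np.degrees(np.arcsin(R[2,0])))
a=cv2.resize(im[110:240,200:360],None,fx=2.5,fy=2.5,interpolation=3); b=cv2.resize(im2[140:300,160:320],None,fx=2.5,fy=2.5,interpolation=3)
h=max(a.shape[0],b.shape[0]); o=np.zeros((h,a.shape[1]+b.shape[1],3),np.uint8); o[:a.shape[0],:a.shape[1]]=a;o[:b.shape[0],a.shape[1]:]=b
cv2.imwrite("pics/c3.png",o)
E
```

```text
time: 5.2
ee_pos: [0.5804, -0.0193, 0.1586]
ee_rot: [-1.976, -2.075, -0.342]
force: [-0.4, 1.3, -6.8]
gripper_width: 0.0265
grip_force: 61.7
time: 6.2
ee_pos: [0.5818, -0.0167, 0.1611]
ee_rot: [-1.974, -2.08, -0.347]
force: [-1.0, 0.5, -8.0]
gripper_width: 0.0267
grip_force: 61.6
[ 0.58181223 -0.01673167  0.16111627]
pred tip [ 0.5914967  -0.20418169  0.07157465] [316.36186251 169.37097011] [213.60988836 217.35701399] heading -87.0372721721592 pitch 19.98461483166369
```

View pics/c3.png

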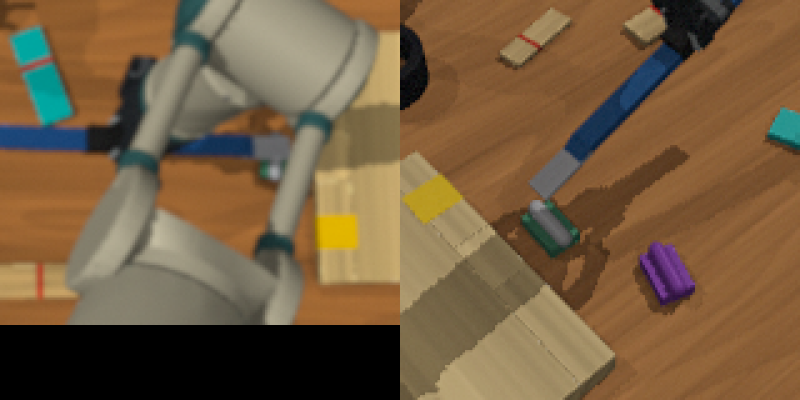

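The crop shows the blade end at about (291,150), which is top px (316,170) and matches the prediction. In the scene part it's near (541,192), px (216,217), about 3 px from the prediction. I'll check by triangulating with masks, and check the rod the same way.

```bash
cat > tri.py <<'E'
from h import *
def tri(ut,us):
    Ps=[calibration(n)["mtx"]@np.c_[calibration(n)["R"],calibration(n)["t"]] for n in("top","scene")]
    X=cv2.triangulatePoints(Ps[0],Ps[1],np.array(ut,float),np.array(us,float))[:,0]; return X[:3]/X[3]
E
python3 - <<'E'
from tri import *
t=cv2.imread("pics/t2.png");s=cv2.imread("pics/s2.png");s0=cv2.imread("pics/scene0.png");t0=cv2.imread("pics/top0.png")
def gray(im,x0,x1,y0,y1,vmin):
    h=cv2.cvtColor(im,cv2.COLOR_BGR2HSV)[y0:y1,x0:x1].astype(int); m=(h[...,1]<60)&(h[...,2]>vmin)
    c=blobs(m,8)[0]+np.array([x0,y0]); r=cv2.minAreaRect(c); return cv2.boxPoints(r).round(1).tolist(),np.round(r[0],1)
print("blade top",gray(t,298,320,155,185,80)); print("blade scene",gray(s,205,240,190,222,100))
a=gray(t0,298,322,158,188,80);b=gray(s0,205,235,215,245,90);print("rod top",a,"rod scene",b,tri(a[1],b[1]))
for e in (-25,25): print(proj("top",(.5915+e/1000,-.19,.025)),proj("scene",(.5915+e/1000,-.19,.025)))
# board corners front in scene prediction, edges
u=np.array([.0523,-.9986,0]);v=np.array([.9986,.0523,0]);M=np.array([.5935,-.234,.025])
for k in(-.15,.15): print("corner pred",proj("scene",M+k*v),proj("top",M+k*v))
E
```

```text
blade top ([[301.0, 155.0], [319.0, 155.0], [319.0, 184.0], [301.0, 184.0]], array([310. , 169.5]))
blade scene ([[211.5, 212.5], [225.0, 199.0], [231.0, 205.0], [217.5, 218.5]], array([221.3, 208.8]))
rod top ([[307.0, 163.0], [313.0, 163.0], [313.0, 181.0], [307.0, 181.0]], array([310., 172.])) rod scene ([[211.0, 221.89999389648438], [214.8000030517578, 218.3000030517578], [229.1999969482422, 234.0], [225.3000030517578, 237.5]], array([220.1, 227.9])) [ 0.59310936 -0.19176819  0.019503  ]
[309.35418878 180.4066926 ] [213.75146937 219.12790012]
[309.52610855 163.81160089] [226.26816314 232.62868489]
corner pred [168.30325269 198.94473632] [326.72204691 222.42291181]
corner pred [248.53902762 280.35793303] [321.951112   122.79420803]
```

```bash
python3 - <<'E'
from tri import *
s=cv2.imread("pics/scene0.png"); h=cv2.cvtColor(s,cv2.COLOR_BGR2HSV).astype(int)
m=(h[...,1]<165)&(h[...,2]>125)&(abs(h[...,0]-20)<8)
# scan along rows: rightmost board px near expected edge
Q=[]
for y in range(205,280,5):
    xe=168.3+(y-199)*80.2/81.4
    x=np.arange(int(xe)-20,int(xe)+12); w=np.where(m[y,x])[0]
    if len(w): p=(x[w[-1]]+.5,y); Q.append(ray("scene",p,.025)[:2])
Q=np.array(Q);print(Q.round(4).tolist()); k=np.polyfit(Q[:,0],Q[:,1],1);print(k,np.polyval(k,.5935))
for y in(124,172,222):
    print(ray("top",(np.interp(y,[130,218],[322.5,326.7]),y),0))
E
```

```text
[[0.4653, -0.2458], [0.5081, -0.218], [0.5223, -0.2245], [0.5469, -0.2179], [0.5574, -0.228], [0.5811, -0.2215], [0.5926, -0.2295], [0.6038, -0.2373], [0.6408, -0.2133], [0.6584, -0.2125], [0.6758, -0.2116], [0.6927, -0.2108], [0.7094, -0.21], [0.7257, -0.2092], [0.7418, -0.2084]]
[ 0.10021929 -0.28148601] -0.22200585742280954
[ 0.74756951 -0.2316096   0.        ]
[ 0.59726911 -0.23856413  0.        ]
[ 0.44586155 -0.24589028  0.        ]
```

```bash
cat > ins.py <<'E'
from h import *
import sys
u=np.array([.0523,-.9986,0]); M=np.array([.595,-.238,0])
def tipnow():
    s=get_state();R=Ro.from_rotvec(s["ee_rot"]).as_matrix();tip=s["ee_pos"]-R[:,0]*.207+R[:,2]*.020
    d=tip-M; print("tip depth %.1f lateral %.1f z %.1f mm"%(d@u*1e3,d@np.array([.9986,.0523,0])*1e3,tip[2]*1e3),"pitch %.2f"%np.degrees(np.arcsin(R[2,0])),"F",s["force"].round(1))
def goto(depth,z,pitch):
    P,R=barpose(M+depth*u+[0,0,z],-87,pitch,h=.020,L=.207); delta(P,R)
E
python3 - <<'E'
from ins import *
tipnow(); goto(-.03,.021,19)
E
```

```text
tip depth -34.0 lateral -1.7 z 71.6 mm pitch 19.98 F [ 0.4 -0.2 -7.1]
delta [-0.0207, 0.0016, 0.0497] [-0.0006, -0.0172, -0.0006]
```

```bash
python3 -m jog '[[-0.005,0.0004,0.0125,0,0,0],[-0.01,0.0008,0.025,0,-0.01,0],[-0.015,0.0012,0.037,0,-0.017,0],[-0.018,0.0016,0.045,0,-0.017,0],[-0.0207,0.0016,0.0497,0,-0.017,0],[-0.0207,0.0016,0.0497,0,-0.017,0],[-0.0207,0.0016,0.0497,0,-0.017,0],[-0.0207,0.0016,0.0497,0,-0.017,0]]' && python3 - <<'E'
from ins import *
tipnow(); goto(.024,.0024,19)
E
```

```text
time: 7.3
ee_pos: [0.5837, -0.0191, 0.1077]
ee_rot: [-1.985, -2.091, -0.332]
force: [0.4, -0.1, -7.1]
gripper_width: 0.0266
grip_force: 61.6
tip depth -29.9 lateral 0.1 z 21.4 mm pitch 19.00 F [ 0.4 -0.1 -7.1]
delta [-0.0572, -0.0002, 0.0004] [0.0001, -0.0, -0.0003]
```

```bash
python3 -m jog '[[-0.006,0,0,0,0,0],[-0.012,0,0,0,0,0],[-0.018,0,0,0,0,0],[-0.024,0,0,0,0,0],[-0.03,0,0,0,0,0],[-0.036,0,0,0,0,0],[-0.04,0,0,0,0,0],[-0.04,0,0,0,0,0]]' && python3 - <<'E'
from ins import *
tipnow(); goto(.024,.0024,19)
im=shot("top","t3"); im2=shot("scene","s3")
a=cv2.resize(im[130:220,270:360],None,fx=4,fy=4,interpolation=3); b=cv2.resize(im2[170:270,170:270],None,fx=3.6,fy=3.6,interpolation=3)
cv2.imwrite("pics/c4.png",np.hstack([a,b]))
E
```

```text
time: 8.3
ee_pos: [0.5855, -0.0571, 0.0941]
ee_rot: [-1.985, -2.089, -0.331]
force: [-0.3, 0.2, -7.4]
gripper_width: 0.0267
grip_force: 61.6
tip depth 8.0 lateral -0.3 z 7.8 mm pitch 19.02 F [-0.3  0.2 -7.4]
delta [-0.0168, 0.0001, -0.0001] [-0.0007, -0.0004, -0.001]
```

View pics/c4.png

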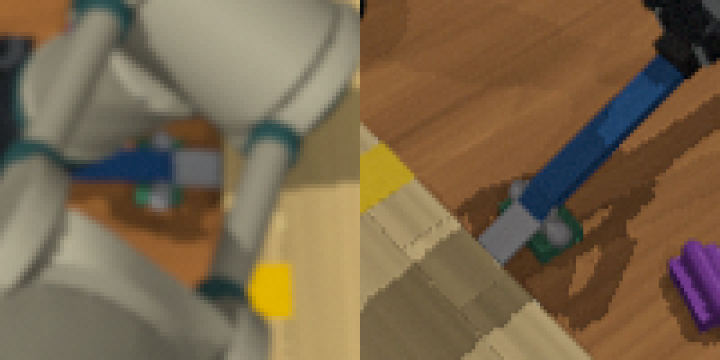

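Both views show the blade centred over the rod, entering under the front edge at crop (222,167), with no contact force. Pushing in further.

```bash
python3 -m jog '[[-0.004,0,0,0,0,0],[-0.007,0,0,0,0,0],[-0.01,0,0,0,0,0],[-0.013,0,0,0,0,0],[-0.0155,0,0,0,0,0],[-0.0175,0,0,0,0,0],[-0.0175,0,0,0,0,0],[-0.0175,0,0,0,0,0]]' && python3 - <<'E'
from ins import *
tipnow()
# lever about crest: bar point under the crest 71.5/cos19 behind tip; let contact at C
C=np.array([.5925,-.1905,.025])
s=get_state();R=Ro.from_rotvec(s["ee_rot"]).as_matrix()
b=R.T@(s["ee_pos"]-C); print("crest in tool",-b)
for pt in (15,10,5,0,-3,-5.5,-6.5):
    # contact point on round rod, rolls: keep bar tangent to rod r=8
    P0,Rn=barpose((0,0,0),-87,pt); P=C+Rn@b
    # lower so that underside touches rod: distance of bar underside line above rod centre = 8mm
    zb=-Rn[:,2]; rc=C-[0,0,.008]; q=P-.020*zb-rc; gap=q@zb-.008; P=P-gap*zb
    print(pt,"gap%.4f"%gap,P.round(4),end=" "); delta(P,Rn)
E
```

```text
time: 9.4
ee_pos: [0.5862, -0.0732, 0.0886]
ee_rot: [-1.984, -2.09, -0.331]
force: [0.0, -0.1, -7.2]
gripper_width: 0.0265
grip_force: 61.6
tip depth 24.2 lateral -0.3 z 2.2 mm pitch 19.02 F [ 0.  -0.1 -7.2]
crest in tool [-0.13174413  0.00020472  0.02182107]
15 gap0.0015 [ 0.5859 -0.0687  0.0787] delta [0.0011, -0.0001, 0.0108] [-0.0008, -0.0702, -0.0005]
10 gap0.0017 [ 0.5857 -0.0644  0.0677] delta [0.0015, -0.0001, 0.0226] [-0.0009, -0.1575, -0.0005]
5 gap0.0018 [ 0.5855 -0.0612  0.0564] delta [0.0009, -0.0001, 0.0343] [-0.0009, -0.2448, -0.0004]
0 gap0.0018 [ 0.5854 -0.0589  0.045 ] delta [-0.0007, -0.0001, 0.0459] [-0.0009, -0.332, -0.0004]
-3 gap0.0018 [ 0.5854 -0.0581  0.0381] delta [-0.0021, -0.0, 0.0527] [-0.0009, -0.3844, -0.0004]
-5.5 gap0.0018 [ 0.5853 -0.0576  0.0323] delta [-0.0036, -0.0, 0.0583] [-0.0009, -0.428, -0.0004]
-6.5 gap0.0018 [ 0.5853 -0.0575  0.03  ] delta [-0.0042, -0.0, 0.0605] [-0.0009, -0.4455, -0.0004]
```

```bash
python3 -m jog '[[0.0007,0,0.006,0,-0.035,0],[0.0011,0,0.0108,0,-0.07,0],[0.0014,0,0.0167,0,-0.114,0],[0.0015,0,0.0226,0,-0.1575,0],[0.0013,0,0.0285,0,-0.201,0],[0.0009,0,0.0343,0,-0.245,0],[0.0002,0,0.04,0,-0.289,0],[-0.0007,0,0.0459,0,-0.332,0]]' && python3 - <<'E'
from ins import *
tipnow()
C=np.array([.5925,-.1905,.017])
for pt in (-3,-5.5):
    P0,Rn=barpose((.0,0,0),-87,pt); s=get_state();R=Ro.from_rotvec(s["ee_rot"]).as_matrix(); b=R.T@(s["ee_pos"]-C); print(pt,(b[2])); delta(C+Rn@b,Rn)
E
```

```text
time: 10.4
ee_pos: [0.5854, -0.0591, 0.045]
ee_rot: [2.161, 2.278, -0.004]
force: [-0.5, -6.2, -6.6]
gripper_width: 0.0265
grip_force: 61.6
tip depth 27.9 lateral -0.1 z 25.6 mm pitch -0.18 F [-0.5 -6.2 -6.6]
-3 -0.028401877336148313
delta [0.0012, 0.0001, 0.0065] [-0.0006, -0.0492, 0.0005]
-5.5 -0.028401877336148313
delta [0.0021, 0.0001, 0.0123] [-0.0006, -0.0929, 0.0005]
```

```bash
python3 -m jog '[[0.0003,0,0.0016,0,-0.012,0],[0.0006,0,0.0032,0,-0.025,0],[0.0009,0,0.005,0,-0.037,0],[0.0012,0,0.0065,0,-0.049,0],[0.0014,0,0.008,0,-0.06,0],[0.0017,0,0.0095,0,-0.072,0],[0.002,0,0.0115,0,-0.087,0],[0.002,0,0.0115,0,-0.087,0]]' && python3 - <<'E'
from ins import *
tipnow()
im=shot("top","t4"); im2=shot("scene","s4")
E
```

```text
time: 11.4
ee_pos: [0.5853, -0.0571, 0.0332]
ee_rot: [2.118, 2.233, -0.094]
force: [-0.2, -4.0, -5.2]
gripper_width: 0.027
grip_force: 61.7
tip depth 26.8 lateral -0.2 z 31.5 mm pitch -5.03 F [-0.2 -4.  -5.2]
```

```bash
python3 -m jog '[[0,0,0.001,0,-0.006,0],[0,0,0.0015,0,-0.01,0],[0,0,0.0015,0,-0.01,0],[0,0,0.0015,0,-0.01,0],[0,0,0.0015,0,-0.01,0],[0,0,0.0015,0,-0.01,0],[0,0,0.0015,0,-0.01,0],[0,0,0.0015,0,-0.01,0]]' && python3 -m jog '[[0,0,0,0,0,0],[0,0,0,0,0,0],[0,0,0,0,0,0],[0,0,0,0,0,0],[0,0,-0.01,0,0,0],[0,0,-0.03,0,0,0],[0,0,-0.06,0,0,0],[0,0,-0.09,0,0,0]]' 0.065 && python3 - <<'E'
from ins import *
tipnow()
a=np.radians(-88.5); R=np.c_[[-np.cos(a),-np.sin(a),0],[-np.sin(a),np.cos(a),0],[0,0,-1]]
P=np.array([.436,.0977,.014])-.035*np.array([np.cos(a),np.sin(a),0]); print(P); delta(P+[0,0,.08],R)
im2=shot("scene","s5")
cv2.imwrite("pics/c5.png",cv2.resize(im2[90:300,50:330],None,fx=2.5,fy=2.5,interpolation=3))
E
```

```text
time: 12.5
ee_pos: [0.5854, -0.0571, 0.0321]
ee_rot: [2.114, 2.227, -0.103]
force: [-1.3, -0.3, 0.7]
gripper_width: 0.0265
grip_force: 62.3
time: 13.5
ee_pos: [0.5851, -0.0483, 0.123]
ee_rot: [2.113, 2.226, -0.103]
force: [0.2, -0.6, 0.5]
gripper_width: 0.065
grip_force: 0.0
tip depth 18.0 lateral -0.0 z 123.2 mm pitch -5.57 F [ 0.2 -0.6  0.5]
[0.43508381 0.13268801 0.014     ]
delta [0.1905, -0.1404, 0.0106] [0.0009, 0.0971, 0.026]
```

View pics/c5.png

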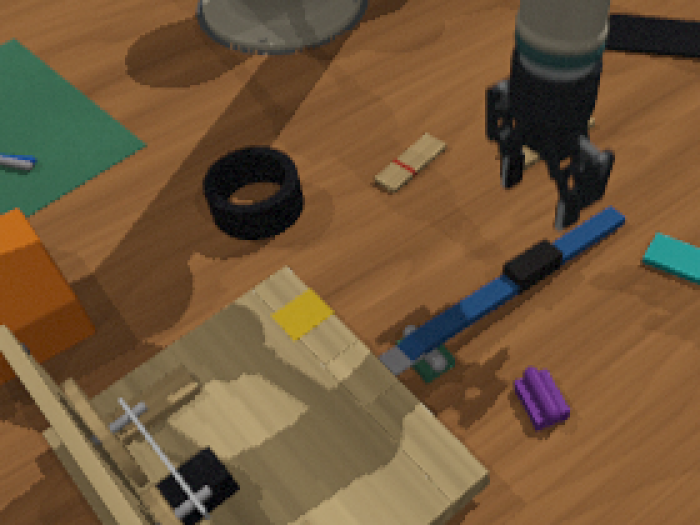

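The board's front edge is up and the bar holds it unaided, with its blade under the edge at crop (395,362) and the handle on the bench at (620,215). Next is the shim.

```bash
python3 -m jog '[[0.03,-0.022,0,0,0.02,0],[0.07,-0.05,0.002,0,0.04,0.01],[0.11,-0.08,0.004,0,0.06,0.02],[0.15,-0.11,0.006,0,0.08,0.026],[0.18,-0.13,0.008,0,0.097,0.026],[0.1905,-0.1404,0.0106,0.0009,0.0971,0.026],[0.1905,-0.1404,0.0106,0.0009,0.0971,0.026],[0.1905,-0.1404,0.0106,0.0009,0.0971,0.026]]' && python3 - <<'E'
from h import *
a=np.radians(-88.5); R=np.c_[[-np.cos(a),-np.sin(a),0],[-np.sin(a),np.cos(a),0],[0,0,-1]]
P=np.array([.436,.0977,.014])-.035*np.array([np.cos(a),np.sin(a),0]); print(P); delta(P,R)
im=shot("top","t6");im2=shot("scene","s6")
# shim in scene, earlier unoccluded picture
s=cv2.imread("pics/scene0.png");h=cv2.cvtColor(s,cv2.COLOR_BGR2HSV)[125:165,240:300].astype(int);m=(h[...,1]<150)&(h[...,2]>110)
for c in blobs(m):
    r=cv2.minAreaRect(c+np.array([240,125]));print(r,[ray("scene",p,.01)[:2].round(3).tolist() for p in cv2.boxPoints(r)])
E
```

```text
time: 14.55
ee_pos: [0.4365, 0.132, 0.093]
ee_rot: [2.192, 2.249, 0.001]
force: [-0.1, -0.9, 0.0]
gripper_width: 0.0649
grip_force: 0.0
[0.43508381 0.13268801 0.014     ]
delta [0.0007, -0.0015, 0.079] [0.0015, 0.0004, -0.0004]
((274.7403259277344, 139.3905487060547), (11.268095016479492, 23.387847900390625), 58.392494201660156) [[0.417, 0.091], [0.413, 0.173], [0.456, 0.158], [0.458, 0.077]]
((258.3088073730469, 149.51470947265625), (11.490405082702637, 15.4348726272583), 59.036251068115234) [[0.418, 0.04], [0.417, 0.091], [0.459, 0.077], [0.46, 0.027]]
((287.5, 161.0), (17.0, 6.0), -0.0) [[0.519, 0.066], [0.502, 0.082], [0.532, 0.119], [0.549, 0.103]]
```

```bash
python3 -m jog '[[0,0,0.03,0,0,0],[0.0005,-0.0015,0.055,0,0,0],[0.0005,-0.0015,0.07,0,0,0],[0.0005,-0.0015,0.078,0,0,0],[0.0005,-0.0015,0.078,0,0,0],[0.0005,-0.0015,0.078,0,0,0],[0.0005,-0.0015,0.078,0,0,0],[0.0005,-0.0015,0.078,0,0,0]]' && python3 -m jog '[[0,0,0,0,0,0],[0,0,0,0,0,0],[0,0,0,0,0,0],[0,0,0,0,0,0],[0,0,0,0,0,0],[0,0,0,0,0,0],[0,0,0,0,0,0],[0,0,0,0,0,0]]' 0.03
```

```text
time: 15.65
ee_pos: [0.4337, 0.1331, 0.015]
ee_rot: [2.192, 2.25, 0.001]
force: [0.1, 0.1, -0.5]
gripper_width: 0.065
grip_force: 0.0
time: 16.65
ee_pos: [0.4337, 0.1331, 0.0153]
ee_rot: [2.192, 2.25, 0.0]
force: [-0.4, 0.0, 5.7]
gripper_width: 0.0381
grip_force: 60.3
```

```bash
cat > shm.py <<'E'
from h import *
u=np.array([.0523,-.9986,0]); K=np.array([.505,-.2427,0]); L=.095
def goto(depth,z,K=K):
    a=np.radians(-87); R=np.c_[[-np.cos(a),-np.sin(a),0],[-np.sin(a),np.cos(a),0],[0,0,-1]]
    P=K+(depth-L)*u; P[2]=z; delta(P,R)
E
python3 -c "
from shm import *
goto(-.04,.055)"
```

```text
delta [-0.2425, 0.0579, -0.0397] [0.0003, -0.0, -0.0261]
```

```bash
python3 -m jog '[[0,0,-0.02,0,0,0],[-0.01,0.003,-0.0397,0,0,-0.01],[-0.06,0.014,-0.0397,0,0,-0.026],[-0.11,0.026,-0.0397,0,0,-0.026],[-0.16,0.038,-0.0397,0,0,-0.026],[-0.2,0.048,-0.0397,0,0,-0.026],[-0.23,0.055,-0.0397,0,0,-0.026],[-0.2425,0.0579,-0.0397,0,0,-0.026]]' && python3 -m jog '[[0,0,0,0,0,0],[0,0,0,0,0,0],[0,0,0,0,0,0],[0,0,0,0,0,0],[0,0,0,0,0,0],[0,0,0,0,0,0],[0,0,0,0,0,0],[0,0,0,0,0,0]]' && python3 - <<'E'
from shm import *
s=get_state();R=Ro.from_rotvec(s["ee_rot"]).as_matrix();n=s["ee_pos"]-R[:,0]*L-[0,0,.005]; print(s["ee_pos"],"nose top pred",n,proj("top",n),proj("scene",n)); print("line mid", proj("scene",n+R[:,0]*.045),"mark top",proj("scene",K+[0,0,.045]))
goto(0,.0165)
im=shot("top","t7");im2=shot("scene","s7")
a=cv2.resize(im[150:250,260:360],None,fx=3.9,fy=3.9,interpolation=3); b=cv2.resize(im2[140:240,150:250],None,fx=3.9,fy=3.9,interpolation=3)
cv2.imwrite("pics/c7.png",np.hstack([a,b]))
E
```

```text
time: 17.65
ee_pos: [0.4981, -0.1094, 0.0542]
ee_rot: [-2.165, -2.276, 0.0]
force: [-0.4, 0.9, -0.6]
gripper_width: 0.0379
grip_force: 60.4
time: 18.65
ee_pos: [0.4976, -0.108, 0.0543]
ee_rot: [-2.163, -2.278, 0.001]
force: [-0.3, 0.1, -0.9]
gripper_width: 0.038
grip_force: 60.4
[ 0.49763969 -0.10796329  0.05428882] nose top pred [ 0.50257899 -0.2028348   0.04929293] [314.59003017 201.25333246] [193.28963875 199.39985615]
line mid [207.92789667 189.8380779 ] mark top [180.08566156 209.42067886]
delta [-0.0399, 0.0003, 0.0378] [-0.0005, 0.0, -0.0003]
```

View pics/c7.png

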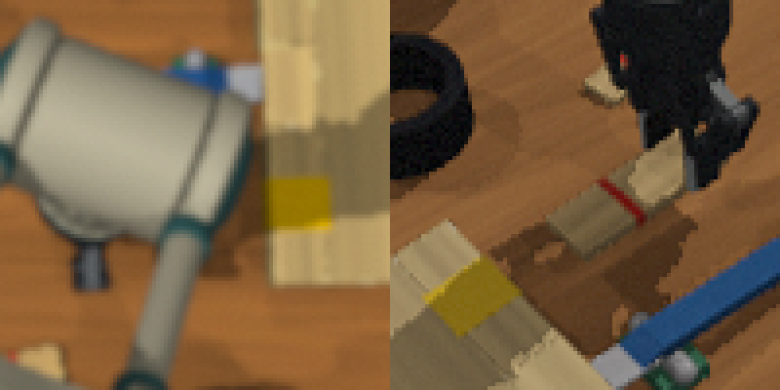

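The scene crop shows the shim held level, nose at (566,239), red line at (624,201). It's aimed at the yellow mark, whose front edge is at (502,275). I'll triangulate the mark now that the edge is raised.

```bash
python3 - <<'E'
from tri import *
def yel(im):
    h=cv2.cvtColor(im,cv2.COLOR_BGR2HSV).astype(int); m=(abs(h[...,0]-25)<5)&(h[...,1]>190)&(h[...,2]>70)
    c=[c for c in blobs(m,30)][0]; return c
for fn in (("top0","scene0"),("t4","s4"),("t7","s7")):
    T,S=[cv2.imread(f"pics/{f}.png") for f in fn]
    a,b=yel(T),yel(S); ra,rb=cv2.minAreaRect(a),cv2.minAreaRect(b)
    X=tri(ra[0],rb[0]); print(fn,np.round(ra[0],1),np.round(ra[1],1),np.round(rb[0],1),np.round(rb[1],1),"tri centre",X.round(4))
    print("  top corners",cv2.boxPoints(ra).round(1).tolist(),"scene",cv2.boxPoints(rb).round(1).tolist())
# red line on the shim, scene t7
s=cv2.imread("pics/s7.png");h=cv2.cvtColor(s,cv2.COLOR_BGR2HSV).astype(int)[170:215,190:235];m=((h[...,0]<8)|(h[...,0]>172))&(h[...,1]>130)
for c in blobs(m,5): r=cv2.minAreaRect(c+np.array([190,170])); print("red",r, ray("scene",r[0],.049))
E
```

```text
('top0', 'scene0') [334.  202.5] [13. 16.] [172.7 218.8] [13.1 19.4] tri centre [ 0.5022 -0.2643  0.0229]
  top corners [[326.0, 196.0], [342.0, 196.0], [342.0, 209.0], [326.0, 209.0]] scene [[161.0, 219.0], [176.89999389648438, 207.89999389648438], [184.39999389648438, 218.60000610351562], [168.5, 229.6999969482422]]
('t4', 's4') [335.5 201.5] [13. 17.] [170.7 215.3] [13.4 19.6] tri centre [ 0.5033 -0.2663  0.04  ]
  top corners [[327.0, 195.0], [344.0, 195.0], [344.0, 208.0], [327.0, 208.0]] scene [[158.89999389648438, 215.8000030517578], [174.60000610351562, 204.10000610351562], [182.60000610351562, 214.8000030517578], [166.89999389648438, 226.60000610351562]]
('t7', 's7') [335.5 201.5] [17. 13.] [170.9 215.4] [12.8 20.5] tri centre [ 0.5034 -0.2661  0.0397]
  top corners [[327.0, 208.0], [327.0, 195.0], [344.0, 195.0], [344.0, 208.0]] scene [[158.8000030517578, 215.8000030517578], [175.89999389648438, 204.39999389648438], [183.0, 215.0], [165.89999389648438, 226.39999389648438]]
red ((209.27149963378906, 190.7986297607422), (15.538739204406738, 2.825225353240967), 47.72631072998047) [ 0.50467535 -0.15699497  0.049     ]
```

```bash
python3 -m jog '[[-0.003,0,0.01,0,0,0],[-0.006,0,0.02,0,0,0],[-0.009,0,0.03,0,0,0],[-0.011,0,0.036,0,0,0],[-0.013,0,0.0383,0,0,0],[-0.015,0,0.0383,0,0,0],[-0.015,0,0.0383,0,0,0],[-0.015,0,0.0383,0,0,0]]' && python3 -m jog '[[-0.007,0,0,0,0,0],[-0.015,0,0,0,0,0],[-0.023,0,0,0,0,0],[-0.031,0,0,0,0,0],[-0.039,0,0,0,0,0],[-0.047,0,0,0,0,0],[-0.055,0,0,0,0,0],[-0.06,0,0,0,0,0]]' && python3 - <<'E'
from shm import *
goto(.045,.0162)
im=shot("top","t8");im2=shot("scene","s8")
s=im2;h=cv2.cvtColor(s,cv2.COLOR_BGR2HSV).astype(int)[180:225,170:215];m=((h[...,0]<8)|(h[...,0]>172))&(h[...,1]>110)
for c in blobs(m,5): r=cv2.minAreaRect(c+np.array([170,180])); print("red",r, ray("scene",r[0],.0105))
E
```

```text
time: 19.75
ee_pos: [0.4986, -0.123, 0.0163]
ee_rot: [2.163, 2.278, -0.0]
force: [-0.2, 0.0, 0.1]
gripper_width: 0.038
grip_force: 60.4
time: 20.75
ee_pos: [0.5016, -0.1834, 0.016]
ee_rot: [-2.163, -2.278, 0.001]
force: [0.2, -0.9, -0.4]
gripper_width: 0.0383
grip_force: 60.4
delta [-0.0094, 0.0003, -0.0002] [-0.0004, 0.0001, -0.0005]
red ((186.5, 216.50001525878906), (15.55634880065918, 1.4142135381698608), 45.0) [ 0.50836996 -0.23201688  0.0105    ]
```

```bash
python3 -m jog '[[-0.002,0,0,0,0,0],[-0.004,0,0,0,0,0],[-0.006,0,0,0,0,0],[-0.008,0,0,0,0,0],[-0.0095,0,0,0,0,0],[-0.0105,0,0,0,0,0],[-0.0105,0,0,0,0,0],[-0.0105,0,0,0,0,0]]' && python3 -m jog '[[0,0,0,0,0,0],[0,0,0,0,0,0],[0,0,0,0,0,0],[0,0,0,0,0,0],[0,0,0,0,0,0],[0,0,-0.02,0,0,0],[0,0,-0.05,0,0,0],[0,0,-0.1,0,0,0]]' 0.06 && python3 -m jog '[[0.05,-0.05,-0.02,0,0,0],[0.1,-0.08,-0.02,0,0,0],[0.15,-0.1,-0.02,0,0,0],[0.2,-0.1,-0.02,0,0,0],[0.25,-0.1,-0.02,0,0,0],[0.25,-0.1,-0.02,0,0,0],[0.25,-0.1,-0.02,0,0,0],[0.25,-0.1,-0.02,0,0,0]]' && python3 - <<'E'
from h import *
im=shot("top","t9");im2=shot("scene","s9")
a=cv2.resize(im[150:250,260:360],None,fx=3.9,fy=3.9,interpolation=3); b=cv2.resize(im2[140:240,150:250],None,fx=3.9,fy=3.9,interpolation=3)
cv2.imwrite("pics/c9.png",np.hstack([a,b]))
E
```

```text
time: 21.85
ee_pos: [0.502, -0.1932, 0.016]
ee_rot: [-2.162, -2.278, 0.001]
force: [0.4, -0.2, -0.2]
gripper_width: 0.0379
grip_force: 60.4
time: 22.85
ee_pos: [0.5009, -0.1927, 0.1156]
ee_rot: [-2.16, -2.275, 0.002]
force: [0.1, -0.4, 0.4]
gripper_width: 0.0599
grip_force: 0.0
time: 23.85
ee_pos: [0.3895, 0.0501, 0.136]
ee_rot: [-2.165, -2.277, 0.001]
force: [-0.7, 0.5, 0.7]
gripper_width: 0.06
grip_force: 0.0
```

View pics/c9.png

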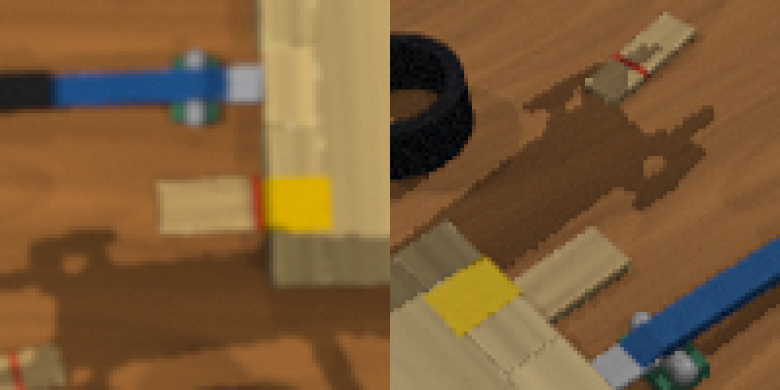

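Top view: the shim (158–263) is under the yellow mark, with its red line at about x 256 and the board edge at 264. I'll compute how short it is.

```bash
python3 - <<'E'
from h import *
im=cv2.imread("pics/t9.png");h=cv2.cvtColor(im,cv2.COLOR_BGR2HSV).astype(int)
m=((h[...,0]<8)|(h[...,0]>172))&(h[...,1]>110); m[:, :315]=0;m[:,335:]=0;m[:190]=0;m[215:]=0
for c in blobs(m,3): r=cv2.minAreaRect(c);print(r,"line y",ray("top",r[0],.01))
for y in (198,202,206): print([tuple(h[y,x]) for x in range(321,331)])
for x in (326,327,328): print(x,"edge lower z.02",ray("top",(x,202),.02)[1].round(4),"upper z.045",ray("top",(x,202),.045)[1].round(4))
for x in (300,301): print("tail",ray("top",(x,202),.01)[:2].round(4))
E
```

```text
[(np.int64(19), np.int64(125), np.int64(172)), (np.int64(19), np.int64(126), np.int64(164)), (np.int64(17), np.int64(134), np.int64(158)), (np.int64(10), np.int64(161), np.int64(160)), (np.int64(6), np.int64(195), np.int64(162)), (np.int64(11), np.int64(232), np.int64(158)), (np.int64(19), np.int64(255), np.int64(153)), (np.int64(23), np.int64(255), np.int64(164)), (np.int64(24), np.int64(255), np.int64(191)), (np.int64(24), np.int64(255), np.int64(210))]
[(np.int64(19), np.int64(126), np.int64(178)), (np.int64(19), np.int64(124), np.int64(171)), (np.int64(18), np.int64(128), np.int64(163)), (np.int64(12), np.int64(146), np.int64(161)), (np.int64(7), np.int64(187), np.int64(162)), (np.int64(10), np.int64(229), np.int64(158)), (np.int64(18), np.int64(255), np.int64(151)), (np.int64(23), np.int64(255), np.int64(161)), (np.int64(24), np.int64(255), np.int64(188)), (np.int64(24), np.int64(255), np.int64(209))]
[(np.int64(19), np.int64(125), np.int64(187)), (np.int64(19), np.int64(125), np.int64(184)), (np.int64(18), np.int64(125), np.int64(176)), (np.int64(16), np.int64(134), np.int64(170)), (np.int64(10), np.int64(169), np.int64(166)), (np.int64(7), np.int64(211), np.int64(161)), (np.int64(16), np.int64(255), np.int64(151)), (np.int64(22), np.int64(255), np.int64(156)), (np.int64(24), np.int64(255), np.int64(180)), (np.int64(23), np.int64(255), np.int64(202))]
326 edge lower z.02 -0.2403 upper z.045 -0.2362
327 edge lower z.02 -0.2432 upper z.045 -0.2391
328 edge lower z.02 -0.2462 upper z.045 -0.242
tail [ 0.503  -0.1645]
tail [ 0.5031 -0.1675]
```

The line lies within about 2 mm of the edge, and tail to edge comes to about 75 mm as it should. The shim is placed. Next I'll regrasp the bar at its recorded pose.

```bash
python3 - <<'E'
from h import *
R=Ro.from_rotvec([2.114,2.227,-.103]).as_matrix(); P=np.array([.5854,-.0571,.0321]); delta(P-.08*R[:,2],R)
E
```

```text
delta [-0.1091, 0.1904, 0.0242] [0.0002, -0.0962, -0.0021]
```

```bash
python3 -m jog '[[-0.02,0.04,0,0,-0.02,0],[-0.045,0.08,0,0,-0.04,0],[-0.07,0.12,0.01,0,-0.06,0],[-0.09,0.16,0.02,0,-0.08,0],[-0.105,0.185,0.0242,0,-0.0962,0],[-0.1091,0.1904,0.0242,0,-0.0962,-0.002],[-0.1091,0.1904,0.0242,0,-0.0962,-0.002],[-0.1091,0.1904,0.0242,0,-0.0962,-0.002]]' 0.07 && python3 - <<'E'
from h import *
R=Ro.from_rotvec([2.114,2.227,-.103]).as_matrix(); P=np.array([.5854,-.0571,.0321]); delta(P,R)
E
```

```text
time: 24.95
ee_pos: [0.5837, -0.0477, 0.112]
ee_rot: [2.113, 2.23, -0.103]
force: [-0.5, -0.2, 0.7]
gripper_width: 0.0702
grip_force: 0.0
delta [-0.0018, 0.0013, 0.0804] [-0.0005, -0.0007, 0.0018]
```

```bash
python3 -m jog '[[-0.0018,0.0013,0.03,0,0,0],[-0.0018,0.0013,0.055,0,0,0],[-0.0018,0.0013,0.072,0,0,0],[-0.0018,0.0013,0.08,0,0,0],[-0.0018,0.0013,0.08,0,0,0],[-0.0018,0.0013,0.08,0,0,0],[-0.0018,0.0013,0.08,0,0,0],[-0.0018,0.0013,0.08,0,0,0]]' && python3 -m jog '[[0,0,0,0,0,0],[0,0,0,0,0,0],[0,0,0,0,0,0],[0,0,0,0,0,0],[0,0,0,0,0,0],[0,0,0,0,0,0],[0,0,0,0,0,0],[0,0,0,0,0,0]]' 0.015 && python3 - <<'E'
from ins import *
tipnow()
C=np.array([.5925,-.1905,.017])
s=get_state();R=Ro.from_rotvec(s["ee_rot"]).as_matrix(); b=R.T@(s["ee_pos"]-C)
for pt in (0,4,8,10,12):
    P0,Rn=barpose((.0,0,0),-87,pt); print(pt,end=" "); delta(C+Rn@b,Rn)
E
```

```text
time: 25.95
ee_pos: [0.5871, -0.0573, 0.0328]
ee_rot: [2.111, 2.229, -0.101]
force: [0.6, 0.6, -1.0]
gripper_width: 0.07
grip_force: 0.0
time: 26.95
ee_pos: [0.5864, -0.0572, 0.0325]
ee_rot: [2.113, 2.229, -0.103]
force: [-2.5, 1.1, 4.7]
gripper_width: 0.0264
grip_force: 61.0
tip depth 27.0 lateral 1.1 z 32.5 mm pitch -5.51 F [-2.5  1.1  4.7]
0 delta [-0.0033, 0.0001, -0.0125] [-0.0013, 0.0961, 0.0013]
4 delta [-0.0065, 0.0001, -0.0213] [-0.0013, 0.1659, 0.0012]
8 delta [-0.0102, 0.0001, -0.0299] [-0.0014, 0.2357, 0.0012]
10 delta [-0.0123, 0.0001, -0.0341] [-0.0014, 0.2706, 0.0012]
12 delta [-0.0146, 0.0001, -0.0382] [-0.0014, 0.3055, 0.0011]
```

```bash
python3 -m jog '[[-0.0015,0,-0.006,0,0.048,0],[-0.0033,0,-0.0125,0,0.096,0],[-0.0048,0,-0.017,0,0.131,0],[-0.0065,0,-0.0213,0,0.166,0],[-0.0083,0,-0.0256,0,0.2,0],[-0.0102,0,-0.0305,0,0.2357,0],[-0.0102,0,-0.031,0,0.2357,0],[-0.0102,0,-0.031,0,0.2357,0]]' && python3 - <<'E'
from ins import *
tipnow()
im=shot("top","t10");im2=shot("scene","s10")
a=cv2.resize(im[150:250,260:360],None,fx=3.9,fy=3.9,interpolation=3); b=cv2.resize(im2[140:240,150:250],None,fx=3.9,fy=3.9,interpolation=3)
cv2.imwrite("pics/c10.png",np.hstack([a,b]))
E
```

```text
time: 27.95
ee_pos: [0.5869, -0.0647, 0.0631]
ee_rot: [-2.088, -2.205, -0.143]
force: [0.2, -0.4, -5.8]
gripper_width: 0.0267
grip_force: 59.7
tip depth 28.8 lateral 1.4 z 14.8 mm pitch 7.93 F [ 0.2 -0.4 -5.8]
```

View pics/c10.png

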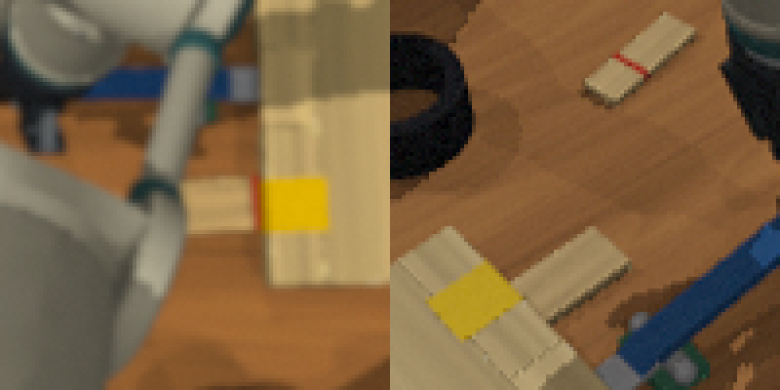

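The board now rests on the shim, with the red line at its edge (crop 256 against 263), and the blade is free in the notch. Drawing the bar out.

```bash
python3 -m jog '[[0.008,0,-0.001,0,0,0],[0.02,0,-0.001,0,0,0],[0.035,0,-0.001,0,0,0],[0.055,0,-0.001,0,0,0],[0.08,0,-0.001,0,0,0],[0.11,0,-0.001,0,0,0],[0.14,0,-0.001,0,0,0],[0.16,0,-0.001,0,0,0]]' && python3 - <<'E'
from ins import *
tipnow()
im=shot("top","t11"); h=cv2.cvtColor(im,cv2.COLOR_BGR2HSV).astype(int)
t=cv2.cvtColor(cv2.imread("pics/top0.png"),cv2.COLOR_BGR2HSV).astype(int)
c=blobs((abs(t[...,0]-88)<8)&(t[...,1]>150)&(t[...,2]>100),40)
for k in c: print("turq",[ray("top",p,.01)[:2].round(3).tolist() for p in cv2.boxPoints(cv2.minAreaRect(k))])
P,R=barpose((0,0,0),-87,0); P=np.array([.56,.14,.0205]); delta(P+[0,0,.03],R)
E
```

```text
time: 29.05
ee_pos: [0.578, 0.0961, 0.0877]
ee_rot: [-2.086, -2.206, -0.145]
force: [0.1, -0.0, -7.9]
gripper_width: 0.0266
grip_force: 59.5
tip depth -132.4 lateral 1.1 z 39.1 mm pitch 8.02 F [ 0.1 -0.  -7.9]
turq [[0.688, 0.115], [0.703, 0.08], [0.64, 0.055], [0.626, 0.089]]
turq [[0.734, 0.133], [0.748, 0.1], [0.716, 0.086], [0.702, 0.119]]
delta [0.0368, -0.0154, 0.0433] [-0.001, -0.1426, 0.0035]
```

```bash
python3 -m jog '[[0.01,-0.004,0.008,0,-0.03,0],[0.02,-0.009,0.018,0,-0.06,0],[0.03,-0.0154,0.028,0,-0.1,0],[0.0368,-0.0154,0.036,0,-0.1426,0],[0.0368,-0.0154,0.0433,0,-0.1426,0.0035],[0.0368,-0.0154,0.0433,0,-0.1426,0.0035],[0.0368,-0.0154,0.0433,0,-0.1426,0.0035],[0.0368,-0.0154,0.0433,0,-0.1426,0.0035]]' && python3 - <<'E'
from ins import *
tipnow()
P,R=barpose((0,0,0),-87,0); P=np.array([.56,.14,.0205]); delta(P,R)
E
```

```text
time: 30.1
ee_pos: [0.5614, 0.1346, 0.0499]
ee_rot: [2.164, 2.274, -0.003]
force: [1.9, -0.1, -6.9]
gripper_width: 0.0266
grip_force: 59.6
tip depth -166.8 lateral -14.6 z 30.6 mm pitch -0.17 F [ 1.9 -0.1 -6.9]
delta [0.0055, -0.0012, 0.0294] [-0.0002, 0.003, -0.0028]
```

```bash
python3 -m jog '[[0,0,0.008,0,0.003,0],[0,0,0.016,0,0.003,0],[0,0,0.022,0,0.003,0],[0,0,0.026,0,0.003,0],[0,0,0.028,0,0.003,0],[0,0,0.0295,0,0.003,0],[0,0,0.0295,0,0.003,0],[0,0,0.0295,0,0.003,0]]' && python3 -m jog '[[0,0,0,0,0,0],[0,0,0,0,0,0],[0,0,0,0,0,0],[0,0,0,0,0,0],[0,0,0,0,0,0],[0,0,-0.03,0,0,0],[0,0,-0.06,0,0,0],[0,0,-0.1,0,0,0]]' 0.055 && python3 -m jog '[[0.02,-0.03,-0.05,0,0,0],[0.04,-0.07,-0.1,0,0,0],[0.06,-0.12,-0.12,0,0,0],[0.08,-0.17,-0.12,0,0,0],[0.1,-0.2,-0.12,0,0,0],[0.1,-0.2,-0.12,0,0,0],[0.1,-0.2,-0.12,0,0,0],[0.1,-0.2,-0.12,0,0,0]]' && python3 - <<'E'
from tri import *
T,S=shot("top","t12"),shot("scene","s12")
for n,im in(("top",T),("scene",S)):
    h=cv2.cvtColor(im,cv2.COLOR_BGR2HSV).astype(int)
    y=blobs((abs(h[...,0]-25)<5)&(h[...,1]>190)&(h[...,2]>70),30)[0]; print(n,"yel",cv2.minAreaRect(y))
    if n=="top":
        for c in blobs((abs(h[...,0]-106)<12)&(h[...,1]>120)&(h[...,2]>60),60):
            r=cv2.minAreaRect(c); print("blue",[ray("top",p,.012)[:2].round(3).tolist() for p in cv2.boxPoints(r)])
        m=((h[...,0]<9)|(h[...,0]>172))&(h[...,1]>145);m[:195]=0;m[212:]=0;m[:,:310]=0;m[:,340:]=0
        print("red px",np.argwhere(m).mean(0),m.sum()); print([tuple(map(int,h[202,x])) for x in range(298,330,1)])
# disturbance of other things: difference with first pictures
for n,a,b in(("top","top0",T),("scene","scene0",S)):
    d=cv2.absdiff(cv2.imread(f"pics/{a}.png"),b).max(2)>45
    print(n,[(cv2.boundingRect(c),cv2.contourArea(c)) for c in blobs(d,30)])
E
```

```text
time: 31.1
ee_pos: [0.5611, 0.1352, 0.0203]
ee_rot: [-2.164, -2.277, 0.0]
force: [0.3, 0.5, -6.2]
gripper_width: 0.0264
grip_force: 59.8
time: 32.1
ee_pos: [0.5603, 0.135, 0.1203]
ee_rot: [-2.163, -2.276, 0.004]
force: [0.8, 0.3, -1.1]
gripper_width: 0.0554
grip_force: 0.0
time: 33.1
ee_pos: [0.3574, 0.2246, 0.2402]
ee_rot: [-2.166, -2.276, 0.001]
force: [0.1, -0.1, 0.1]
gripper_width: 0.055
grip_force: 0.0
top yel ((335.0, 202.5), (13.0, 16.0), 90.0)
blue [[0.364, -0.682], [0.367, -0.777], [0.212, -0.768], [0.209, -0.675]]
blue [[0.167, 0.663], [0.195, 0.602], [0.117, 0.558], [0.089, 0.619]]
blue [[0.572, 0.111], [0.575, -0.016], [0.556, -0.017], [0.553, 0.11]]
blue [[0.565, 0.268], [0.567, 0.174], [0.549, 0.173], [0.547, 0.267]]
blue [[0.099, -0.375], [0.107, -0.387], [0.005, -0.462], [-0.004, -0.45]]
red px [198.5 325. ] 8
[(14, 172, 160), (14, 166, 154), (16, 149, 152), (18, 131, 170), (19, 123, 184), (19, 123, 187), (19, 124, 187), (19, 124, 187), (19, 123, 186), (19, 124, 187), (19, 123, 187), (19, 125, 187), (19, 124, 187), (18, 123, 188), (19, 124, 187), (19, 125, 188), (19, 
[... 1086 characters left out ...]
(330, 377, 11, 7), 30.0)]
scene [((176, 53, 45, 49), 1106.5), ((15, 173, 54, 43), 1006.5), ((269, 0, 45, 55), 957.0), ((252, 146, 75, 58), 896.5), ((123, 49, 32, 34), 569.0), ((329, 126, 50, 26), 435.5), ((55, 217, 73, 102), 427.5), ((78, 261, 49, 68), 363.5), ((188, 8, 24, 25), 189.5), ((49, 219, 29, 39), 182.5), ((105, 245, 43, 55), 166.0), ((203, 144, 25, 21), 152.0), ((146, 0, 42, 17), 132.0), ((172, 25, 13, 18), 98.0), ((192, 35, 18, 14), 81.5), ((165, 108, 27, 12), 74.5), ((178, 54, 17, 10), 60.5), ((0, 156, 13, 11), 58.5), ((191, 206, 20, 17), 47.0), ((188, 281, 58, 50), 42.0), ((114, 279, 10, 14), 41.0), ((38, 344, 17, 27), 40.0), ((158, 201, 14, 7), 39.5), ((158, 44, 10, 13), 38.0)]
```

```bash
python3 -c "
from plant import *
print(job_done())"
```

```text
the job is handed in; nothing more can be done
None
```

I handed the job in at about 33 s: the rig rests on the shim below the yellow mark, with its front edge at the red line (about 42–43 mm in of the 45 mm to mid-line), and the bar is drawn right out and lies clear; the rig shifted only about 1–2 mm, and I saw no sign that the mug, tape, phone or wheel moved, though the final check on those was only a rough image comparison.

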